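# Calibrate the bench balance: stack the check masses and hold the recessed button

## Robot

A 6-joint arm with a two-finger parallel gripper is mounted at the origin on the work surface. World frame = base frame: x ahead of the robot, y to its left, z up, the work surface at z = 0. Lengths are in m, angles in rad, forces in N, time in s.
With the tool pointing down it reaches from about 0.3 to 0.75 m from the base axis. Payload 8.5 kg.
Tool frame: the origin (TCP) lies at the centre of the arm's flange, where the gripper is bolted on; the fingertips stand 173 mm ahead of it and the grasp point (between the pads) lies 155 mm ahead of it; z points along the fingers, y is the line along which they close (so a half turn about z gives the same grasp; the last joint's range is limited). The gripper opens to 85 mm and grips with 20 to 120 N. Pads are 22 mm wide; open, the fingers measure 114 mm over their backs; the gripper's body (76 mm by 85 mm) begins 54 mm behind the grasp point. The pads swing forward as they close: fully open they stand 13 mm farther back than shut.
Start: joints at [-1.319, 0.381, 1.297, -0, 1.464, -0.215], TCP at [0.248, -0.491, 0.405] pointing down, gripper open.
Joint ranges: [-3.11, 3.11], [-0.89, 2.33], [0.22, 2.48], [-1.42, 4.56], [0.17, 2.85], [-2.88, 2.88]. Speed limits (rad/s): [2.39, 2.39, 3.14, 3.14, 3.14, 3.14].

## Interface

Orientations are given as a 3x3 rotation matrix whose columns are the frame's x, y, z axes.
In Python, from bench import * gives the robot as it stands.
- The arm moves only by the tool arm_command, never from a script. Its argument "commands" is one flat list of numbers, 7 for each row, row after row: the shift along the tool's x, y, z in mm, then the turn, a rotation vector about the tool's x, y, z in degrees, then the opening, from 0 (shut) to 1 (fully open). In form: [dx, dy, dz, ax, ay, az, grip, dx, dy, dz, ax, ay, az, grip, ...]. A call has 1 to 10 rows; each row shifts and turns the commanded pose from where the row before left it, along the tool's axes as they then stand; what a row does not reach is not made up. A row lasts 1/8 s, in which the tool goes at most 62.5 mm and 10.7 degrees, less where a joint would pass 70% of its speed; a pose out of reach is approached as far as the arm can. A call with a gripper value outside its range is refused whole. The fingers move at their own pace and stop on an object; "newtons" is the grip in N (left out, the last holds). Time passes only in rows, so rows that do not move let the fingers close. It gives the time, the measured TCP pose, the force, the opening and the grip force at its end, in the units of the state.
- state(): the state, without advancing time (a new reading comes with each control period).
- grab_frame(name): name is "scene" or "top" or "wrist"; returns a dict with "image" (384x512x3 uint8, red, green, blue), "vfov" (degrees; the focal length in pixels is half the picture's height over the tangent of half this angle, whatever the lens; pixels are square), "cx", "cy" (the principal point, pixels), "position" and "attitude" of the camera in the world; the wrist camera has in their place "T_tool_cam" (4x4, takes a point from camera to tool coordinates, whose origin is the TCP and whose axes are the flange's). Camera axes: x right, y up, looking along -z (the intrinsics and any distortion apply to the point x, -y, -z); pixel columns grow to the right and rows downward; lengths in m; the calibration is good to about 2 mm. A picture is of the moment at which its call begins: read the wrist's pose just before it. There is no depth.
- job_done(): hands the job in; it is judged then, once.
The state is a dict: "time_s": time; "qpos": joint angles; "qvel": joint speeds; "tau": joint torques, N m; "ee_pos": TCP position; "tool_rot": TCP orientation; "contact_force": force on the tool from outside, world axes, zero at the start; "moment": the same for the moment, N m; "gripper_width": finger opening in m; "grasp_force": force on a finger pad.
Only numpy, scipy, OpenCV 4.12 (cv2) and the standard library are available. Lean on these libraries where they do the work, as an engineer would, in place of code of your own. Each camera call takes 0.05 s, during which the arm holds its last target. There are 200 camera calls.

## Task

Calibrate the bench balance: set the large blue check-mass case down flat in the middle of the pan, on the printed rectangle with its long side along the rectangle's, then stack the small green case squarely and centred on top of it, long sides parallel, without dropping either. Then take the yellow stylus from its stand, reach its tip through the orange-ringed hole in the console and press the recessed red button fully down, and finish like that: the gripper still holding the stylus and the stylus still holding the button down, with the cases stacked and untouched. Leave everything else on the bench where it is.

Things in the scene. Friction and masses are not known exactly. Their poses are not given: they have to be found in the camera images.
- balance: bench balance, white and grey, fixed to the bench; 300 mm (own x, front to back) x 200 mm (own y), front with the console at its -x end. Origin: centre of its underside, on the bench. Console top 77 mm above the bench; rigid steel pan behind it, 140 (x) x 175 (y) mm, top at 85 mm
- pan_center (a point): centre of the pan's top face, 85 mm above the bench; axes as the balance's. In the balance's frame at (45, 0, 85) mm. A black printed rectangle, 64 (x) x 98 (y) mm, is drawn around it
- aperture (a point): centre of the mouth of the calibration hole, in the console's top face 77 mm above the bench, ringed in orange; axes as the balance's. In the balance's frame at (-107.5, 50, 77) mm. Vertical hole, 18 mm across; the red button fills it 27 mm below the mouth
- cal_button (a joint): travel of the recessed red calibration button in m: 0 up, 0.006 fully down against a hard stop (33 mm below the hole's mouth). Spring: about 1.5 N to start it, 5 N fully down; it springs back when let go
- large_case: large check-mass case: closed blue box with grey band and grey top panel, 56 (own x) x 90 (own y) x 45 mm high, about 0.5 kg (0.35 to 0.65). Origin: centre of its underside. Rigid, top flat
- small_case: small check-mass case: closed green box with grey band and grey top panel, 46 (own x) x 70 (own y) x 38 mm high, about 0.3 kg (0.2 to 0.4). Origin: centre of its underside. Rigid, top flat
- stylus: stylus, 132 mm long in all, round, about 60 g: steel shaft 8 mm across and 62 mm long below, then a yellow round handle 18 mm across and 70 mm long. Origin: the tip of the shaft; own z points up along it to the handle. Starts upright in its stand, tip 8 mm above the bench, shoulder on the stand's top, handle's top at 140 mm
- stylus_grip (a point): point on the stylus axis, 102 mm from its tip: a good place to grip the handle (30 mm below its top)
- stylus_stand: grey stand block, fixed to the bench, 60 x 60 x 70 mm high, with a vertical 12 mm hole right through its middle for the stylus. Origin: centre of its underside
- amber_bottle: closed amber glass bottle, 64 mm across, 150 mm tall (bystander, loose, stays where it is). Origin: its underside
- beaker: open glass beaker, 70 mm across, 90 mm tall (bystander, loose, stays where it is). Origin: its underside
- white_jar: white jar with blue lid, 60 mm across, 75 mm tall (bystander, loose, stays where it is). Origin: its underside
- red_cap: flat red screw cap, 44 mm across, 12 mm high (bystander, loose, stays where it is). Origin: its underside
- matchbox: small white and red matchbox, 55 x 36 x 16 mm (bystander, loose, stays where it is). Origin: its underside
- spatula: steel lab spatula, 170 x 9 x 6 mm with an 18 mm wide blade, lying flat (bystander, loose, stays where it is)
- flask: conical glass flask with cork, 72 mm across the foot, 118 mm tall (bystander, loose, stays where it is). Origin: its underside
Mind the look-alikes: they are no part of the job. There is more than one size of the small_case; the one meant has the size given above.

How it is judged:
By the outcome, as a careful person would: the job done as asked, in the order asked, and still so for the second after the job is handed in, while the arm keeps its last pose, push and grip.
It also fails if it takes over 67 s, if anything falls off the work surface, if the arm or the gripper's body presses on something with over 40 N, if the wrist force passes 120 N, or if a joint passes its speed limit or range.

## Working session

There is one attempt and no reset: what is moved stays moved. The work goes in short steps, Python scripts to look and compute and a tool call to move; the robot and the scene stay as the last step left them, time stands still between calls to the robot, and variables do not carry over. Pictures are saved under pics/ and viewed, at most 11 in all, crops included, and the job is handed in when it is done.

Besides the shell and the picture viewer there is one more tool, called after "Request:" as name(argument=value, ...) on one line, values as JSON. arm_command: Moves the arm, as the interface text tells. Its arguments: {"type":"object","properties":{"commands":{"type":"array"},"newtons":{"type":"number"}},"required":["commands"]}

```bash
ls; mkdir -p pics; python3 - <<'E'
from bench import *
import cv2,pickle
s=state();print(s)
d={}
for n in("scene","top","wrist"):
    f=grab_frame(n);d[n]=f
    print(n,{k:v for k,v in f.items() if k!="image"})
    cv2.imwrite(f"pics/{n}0.png",f["image"][:,:,::-1])
pickle.dump((s,d),open("f0.pkl","wb"))
a=cv2.resize(d["top"]["image"],(800,600),interpolation=cv2.INTER_CUBIC)
cv2.imwrite("pics/top0b.png",a[:,:,::-1])
E
```

```text
pics
{'time_s': 0.0, 'qpos': array([-1.31929009e+00,  3.81207846e-01,  1.29829143e+00,  4.09955545e-06,
        1.46364309e+00, -2.15303603e-01]), 'qvel': array([ 8.50407127e-04, -3.03680578e-04, -4.86807904e-04,  9.34049575e-05,
        9.98820140e-04,  3.00599438e-04]), 'tau': array([-2.68262565e-04, -4.48458767e+01, -2.31272238e+01, -1.89651241e-04,
        4.83415570e-03,  3.25756787e-05]), 'ee_pos': array([ 0.24750494, -0.49110441,  0.40409488]), 'tool_rot': array([[ 8.93008791e-01,  4.50039058e-01, -3.81718557e-04],
       [ 4.50039095e-01, -8.93007591e-01,  1.50197133e-03],
       [ 3.35068194e-04, -1.51306188e-03, -9.99998799e-01]]), 'contact_force': array([ 0.17667591, -0.34700303, -0.2817781 ]), 'moment': array([ 0.0452122 , -0.00437661, -0.02196546]), 'grasp_force': 0.0, 'gripper_width': 0.08516787931066622}
scene {'vfov': 46.9932451251264, 'cx': 250.17123901672508, 'cy': 194.1237555415482, 'position': array([1.4175772 , 0.11171682, 1.01441176]), 'attitude': array([[-0.13689584, -0.71958476,  0.68077698],
       [ 0.99057532, -0.10255178,  0.09079469],
       [ 0.00448042,  0.68679029,  0.72684182]])}
top {'vfov': 43.96774106601372, 'cx': 259.5824456710613, 'cy': 193.5034447116507, 'position': array([ 0.35612306, -0.00594289,  1.64787432]), 'attitude': array([[ 0.00352398,  0.99387573, -0.1104473 ],
       [-0.99996709,  0.00269523, -0.00765197],
       [-0.00730743,  0.11047063,  0.99385252]])}
wrist {'vfov': 60.460727309476816, 'cx': 256.332025557695, 'cy': 192.02212777475611, 'T_tool_cam': array([[-1.17441095e-03,  9.65455558e-01,  2.60565129e-01,
         6.55876892e-02],
       [ 9.99999170e-01,  1.27202468e-03, -2.05988098e-04,
         4.36192203e-04],
       [-5.30317629e-04,  2.60564671e-01, -9.65456250e-01,
         3.09737776e-02],
       [ 0.00000000e+00,  0.00000000e+00,  0.00000000e+00,
         1.00000000e+00]])}
```

View pics/top0b.png

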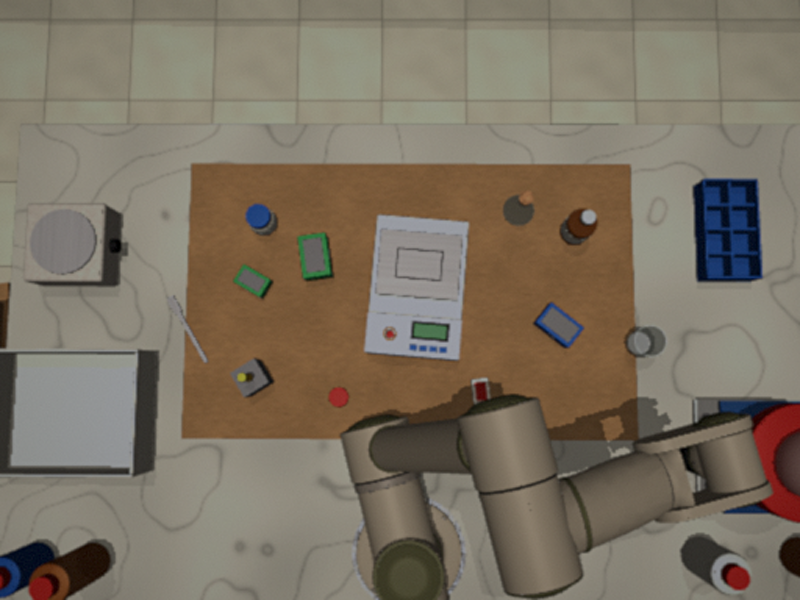

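View pics/scene0.png

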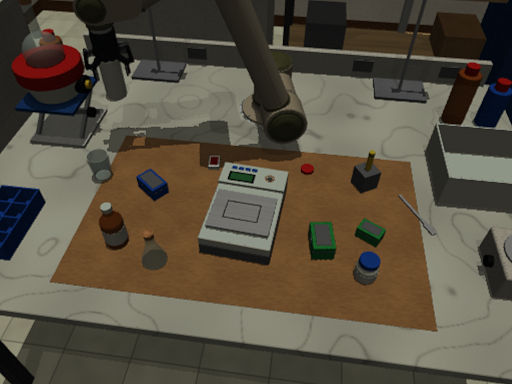

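The top view (800x600) shows the balance at (417,287), with its pan rectangle at (419,264) and the orange ring at (390,333). The blue case is at (559,324) and the stylus stand at (250,377). The candidates for the small case are the greens at (315,256) and (252,281); their measured size will decide.

```bash
cat >h.py <<'E'
import cv2,numpy as np
def cam(f,s=None):
    if "position" in f: return np.array(f["attitude"]),np.array(f["position"])
    T=np.array(f["T_tool_cam"]);R=np.array(s["tool_rot"]);return R@T[:3,:3],R@T[:3,3]+s["ee_pos"]
def rays(f,px,s=None):
    R,p=cam(f,s);h=f["image"].shape[0];F=h/2/np.tan(np.radians(f["vfov"]/2))
    px=np.atleast_2d(px).astype(float)
    d=np.c_[(px[:,0]-f["cx"])/F,-(px[:,1]-f["cy"])/F,-np.ones(len(px))]@R.T
    return p,d
def plane(f,px,z,s=None):
    p,d=rays(f,px,s);return (p+d*((z-p[2])/d[:,2])[:,None])[:,:2]
def proj(f,P,s=None):
    R,p=cam(f,s);h=f["image"].shape[0];F=h/2/np.tan(np.radians(f["vfov"]/2))
    c=(np.atleast_2d(P)-p)@R;return np.c_[f["cx"]+F*c[:,0]/-c[:,2],f["cy"]-F*c[:,1]/-c[:,2]]
def mask(f,lo,hi):
    return cv2.inRange(cv2.cvtColor(f["image"],cv2.COLOR_RGB2HSV),lo,hi)
GREEN=((45,90,30),(80,255,255));BLUE=((105,120,30),(125,255,255))
ORANGE=((5,120,90),(22,255,255));YELLOW=((23,120,80),(35,255,255))
def blobs(m,amin=20):
    cs,hi=cv2.findContours(m,cv2.RETR_CCOMP,cv2.CHAIN_APPROX_NONE);out=[]
    for i,c in enumerate(cs):
        if hi[0][i][3]<0 and cv2.contourArea(c)>=amin:
            k=[cs[j] for j in range(len(cs)) if hi[0][j][3]==i]
            out.append((c[:,0,:],max(k,key=cv2.contourArea)[:,0,:] if k else None))
    return out
def rect(pts):
    """centre mm, sides mm (short,long), world angle of the long side deg (mod 180)"""
    b=cv2.boxPoints(cv2.minAreaRect((np.asarray(pts)*1000).astype(np.float32)))
    a,c=b[1]-b[0],b[2]-b[1];l,s=(a,c) if np.hypot(*a)>np.hypot(*c) else (c,a)
    return b.mean(0).round(1),(np.hypot(*s).round(1),np.hypot(*l).round(1)),round(np.degrees(np.arctan2(l[1],l[0]))%180,1)
E
python3 - <<'E'
import pickle;from h import *
s,d=pickle.load(open("f0.pkl","rb"))
for n in("top","scene"):
  f=d[n]
  for nm,c,z in(("G",GREEN,.038),("B",BLUE,.045),("O",ORANGE,.077),("Y",YELLOW,.14)):
    for o,i in blobs(mask(f,*c),8):
        r=rect(plane(f,o,z))
        if 0<r[0][0]<700 and abs(r[0][1])<500: print(n,nm,o.mean(0).round(),r,"inner",rect(plane(f,i,z)) if i is not None and len(i)>8 else None)
f=d["top"]
a=cv2.resize(f["image"][145:190,145:220],(750,450),interpolation=cv2.INTER_CUBIC)
b=cv2.resize(f["image"][130:235,225:310],None,fx=5,fy=5,interpolation=cv2.INTER_CUBIC)
cv2.imwrite("pics/green.png",a[:,:,::-1]);cv2.imwrite("pics/bal.png",b[:,:,::-1])
E
```

```text
top G [161. 180.] (array([582.4, 342.9], dtype=float32), (np.float32(45.0), np.float32(74.4)), np.float32(59.4)) inner (array([583.9, 346.1], dtype=float32), (np.float32(36.3), np.float32(60.7)), np.float32(59.3))
top G [201. 164.] (array([637.8, 207.6], dtype=float32), (np.float32(64.5), np.float32(99.1)), np.float32(8.5)) inner (array([640.7, 210. ], dtype=float32), (np.float32(49.0), np.float32(81.9)), np.float32(8.1))
top B [357. 208.] (array([ 486.5, -323.5], dtype=float32), (np.float32(57.6), np.float32(88.6)), np.float32(51.0)) inner (array([ 487.8, -325.9], dtype=float32), (np.float32(47.7), np.float32(80.8)), np.float32(52.5))
top O [391. 273.] (array([ 270.8, -424.7], dtype=float32), (np.float32(40.5), np.float32(44.2)), np.float32(14.6)) inner None
top O [255. 191.] (array([541. ,  -1.2], dtype=float32), (np.float32(583.7), np.float32(948.8)), np.float32(90.1)) inner (array([566.3, -17.3], dtype=float32), (np.float32(213.9), np.float32(310.9)), np.float32(175.2))
top Y [154. 241.] (array([371.8, 337.2], dtype=float32), (np.float32(12.6), np.float32(16.0)), np.float32(90.2)
[... 564 characters left out ...]
None
scene B [151. 180.] (array([ 493.5, -322. ], dtype=float32), (np.float32(56.3), np.float32(95.0)), np.float32(51.7)) inner (array([ 488.7, -324.2], dtype=float32), (np.float32(44.7), np.float32(80.4)), np.float32(52.2))
scene O [265. 228.] (array([615.3,   9.3], dtype=float32), (np.float32(570.5), np.float32(922.8)), np.float32(89.9)) inner (array([ 705.3, -364.9], dtype=float32), (np.float32(69.5), np.float32(193.0)), np.float32(33.7))
scene O [139. 141.] (array([ 353.7, -400.8], dtype=float32), (np.float32(36.9), np.float32(41.4)), np.float32(12.0)) inner None
scene Y [372. 152.] (array([374.6, 339.9], dtype=float32), (np.float32(14.5), np.float32(14.7)), np.float32(158.9)) inner None
```

View pics/green.png

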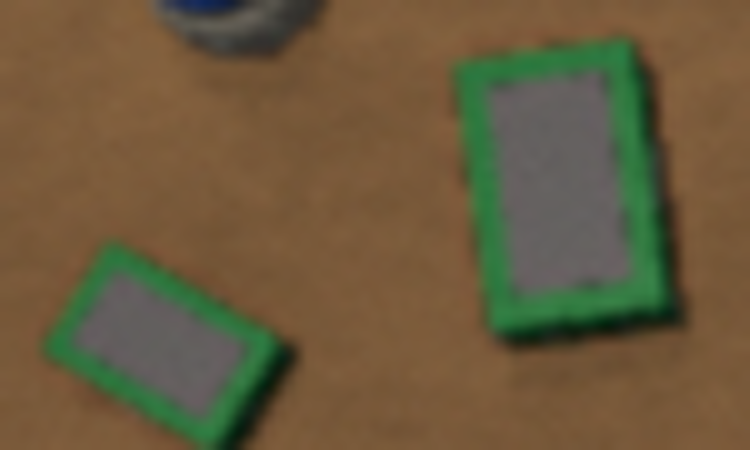

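The green at (252,281) measures about 46x74 mm, which fits 46x70. The one at (315,256) is about 62x97 mm, a look-alike. The crop confirms it: the meant one is the smaller, lower-left box. Moving over the blue case.

Request:
arm_command(commands=[48,-7,8,0,0,0,1,48,-7,8,0,0,0,1,48,-7,8,0,0,0,1,48,-7,8,0,0,0,1,48,-6,8,0,0,0,1,49,-6,8,0,0,0,1,0,0,0,0,0,-8.5,1,0,0,0,0,0,-8.5,1,0,0,0,0,0,-8,1,0,0,0,0,0,0,1])

```text
time_s: 1.4
ee_pos: [0.4876, -0.3253, 0.3565]
tool_rot: [[0.62, 0.785, -0.0], [0.785, -0.62, 0.0], [0.0, -0.001, -1.0]]
contact_force: [0.0, 0.5, -0.1]
gripper_width: 0.0853
grasp_force: 0.0
```

```bash
cat >>h.py <<'E'
def go(s,x,y,z,th=None):
    """shift (mm, tool axes now) to the TCP target (mm), turn about tool z (deg) to bring tool x to angle th; tilt error"""
    R=np.array(s["tool_rot"]);d=R.T@(np.array([x,y,z])-np.array(s["ee_pos"])*1000)
    t=np.degrees(np.arctan2(R[1,0],R[0,0]));a=0 if th is None else -((th-t+180)%360-180)
    print("ee",(np.array(s["ee_pos"])*1000).round(1),"th",round(t,1),"shift",d.round(1),"turn",round(a,1),"tilt",np.degrees(R[:2,2]).round(2),"w",round(s["gripper_width"]*1000,1),"t",round(s["time_s"],2))
def boxes(f,s,col,h,amin=800):
    for o,i in blobs(mask(f,*col),amin):
        print("outer",rect(plane(f,o,h,s)),"inner",rect(plane(f,i,h,s)) if i is not None else None)
E
python3 - <<'E'
from bench import *;from h import *
s=state();f=grab_frame("wrist");cv2.imwrite("pics/w1.png",f["image"][:,:,::-1])
boxes(f,s,BLUE,.045);go(s,488,-325,200,52)
E
```

```text
outer (array([ 489.6, -325. ], dtype=float32), (np.float32(54.6), np.float32(87.5)), np.float32(51.6)) inner (array([ 489.1, -325.8], dtype=float32), (np.float32(42.5), np.float32(76.2)), np.float32(51.4))
ee [ 487.6 -325.3  356.5] th 51.7 shift [  0.5   0.2 156.5] turn -0.3 tilt [-0.02  0.02] w 85.3 t 1.4
```

View pics/w1.png

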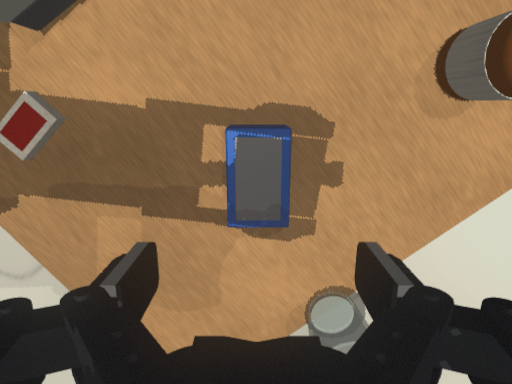

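The wrist picture shows the blue case alone between the fingers at (260,176), square to the tool. Descending and gripping.

Request:
arm_command(commands=[0.8,1.4,50,0,0,0,1,0,0,50,0,0,0,1,0,0,43,0,0,0,1,0,0,20,0,0,0,1,0,0,10,0,0,0,1,0,0,0,0,0,0,0,0,0,0,0,0,0,0,0,0,0,0,0,0,0,0,0,0,0,0,0,0], newtons=60)

```text
time_s: 2.58
ee_pos: [0.4893, -0.3257, 0.1849]
tool_rot: [[0.619, 0.785, 0.001], [0.785, -0.619, -0.001], [-0.0, 0.002, -1.0]]
contact_force: [-2.1, 0.6, 6.2]
gripper_width: 0.055
grasp_force: 66.8
```

```bash
python3 - <<'E'
from bench import *;from h import *
s=state();go(s,489,-325.5,400);print(s["grasp_force"],s["contact_force"])
E
```

```text
ee [ 489.3 -325.7  184.9] th 51.7 shift [-1.000e-01  0.000e+00 -2.151e+02] turn 0 tilt [ 0.06 -0.07] w 55.0 t 2.58
66.78440451622009 [-2.11063276  0.60312927  6.18449901]
```

Request:
arm_command(commands=[0,0,-15,0,0,0,0,0,0,-50,0,0,-8.5,0,0,0,-50,0,0,-8.5,0,0,0,-50,0,0,-8.5,0,0,0,-50,0,0,-8,0,46,21,0,0,0,0,0,46,21,0,0,0,0,0,46,21,0,0,0,0,0,46,20,0,0,0,0,0,46,20,0,0,0,0,0])

```text
time_s: 3.82
ee_pos: [0.6112, -0.1032, 0.399]
tool_rot: [[0.083, 0.997, -0.001], [0.997, -0.083, 0.0], [0.0, -0.001, -1.0]]
contact_force: [1.3, -0.3, -5.5]
gripper_width: 0.0552
grasp_force: 67.1
```

Request:
arm_command(commands=[0,0,0,0,0,0,0,0,0,0,0,0,0,0])

```text
time_s: 4.08
ee_pos: [0.6106, -0.1049, 0.3988]
tool_rot: [[0.083, 0.997, -0.001], [0.997, -0.083, -0.0], [-0.0, -0.001, -1.0]]
contact_force: [-0.5, -1.0, -5.9]
gripper_width: 0.0548
grasp_force: 67.1
```

```bash
python3 - <<'E'
from bench import *;from h import *;import pickle
s=state();f=grab_frame("wrist");cv2.imwrite("pics/w2.png",f["image"][:,:,::-1]);pickle.dump((s,f),open("w2.pkl","wb"))
go(s,611,-21,300,85.2);print(s["grasp_force"])
for nm,c,z in(("O",ORANGE,.077),("B",BLUE,.23)):
  for o,i in blobs(mask(f,*c),15): print(nm,o.mean(0).round(),len(o),rect(plane(f,o,z,s)))
E
```

```text
ee [ 610.6 -104.9  398.8] th 85.3 shift [83.7 -6.5 98.7] turn 0.1 tilt [-0.05 -0.01] w 54.8 t 4.08
67.10111260414124
O [400. 369.] 122 (array([ 752.2, -323.1], dtype=float32), (np.float32(45.1), np.float32(49.0)), np.float32(175.2))
O [113. 369.] 122 (array([ 434.3, -296.2], dtype=float32), (np.float32(45.1), np.float32(48.4)), np.float32(175.2))
O [454. 348.] 40 (array([ 801.7, -304.5], dtype=float32), (np.float32(8.6), np.float32(26.8)), np.float32(123.3))
O [ 57. 350.] 46 (array([ 386.2, -271.5], dtype=float32), (np.float32(8.2), np.float32(32.5)), np.float32(40.4))
O [418. 131.] 935 (array([ 744.4, -106.8], dtype=float32), (np.float32(128.4), np.float32(272.5)), np.float32(89.9))
O [61. 18.] 159 (array([466.3,  39.4], dtype=float32), (np.float32(23.9), np.float32(28.7)), np.float32(175.2))
O [ 43. 172.] 1082 (array([ 456.2, -117.3], dtype=float32), (np.float32(164.8), np.float32(312.5)), np.float32(73.7))
B [257. 236.] 988 (array([ 610. , -109.1], dtype=float32), (np.float32(69.4), np.float32(92.6)), np.float32(85.2))
B [239. 154.] 37 (array([606.9, -59.8], dtype=float32), (np.float32(1.7), np.float32(5.0)), np.float32(175.2))
B [265. 154.] 111 (array([618. , -60.3], dtype=float32), (np.float32(2.5), np.float32(16.4)), np.float32(175.2))
B [ 53. 157.] 55 (array([528.9, -54.5], dtype=float32), (np.float32(5.4), np.float32(6.8)), np.float32(85.2))
B [ 49. 133.] 56 (array([529.7, -44.6], dtype=float32), (np.float32(5.4), np.float32(6.6)), np.float32(85.7))
B [ 45. 108.] 59 (array([530.5, -34.6], dtype=float32), (np.float32(5.5), np.float32(7.1)), np.float32(85.2))
B [41. 82.] 62 (array([531.3, -24.6], dtype=float32), (np.float32(5.5), np.float32(6.8)), np.float32(85.2))
```

View pics/w2.png

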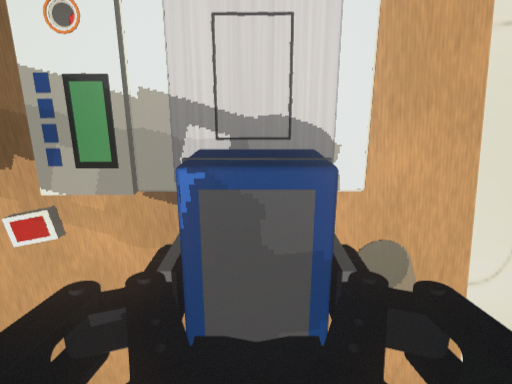

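The picture shows the printed rectangle at columns 212–293, rows 12–138, and the ring at (61,15). The held case is at (257,250), square in the grip.

```bash
python3 - <<'E'
from h import *;import pickle
s,f=pickle.load(open("w2.pkl","rb"))
g=cv2.cvtColor(f["image"],cv2.COLOR_RGB2GRAY)
m=cv2.inRange(cv2.adaptiveThreshold(g,255,cv2.ADAPTIVE_THRESH_MEAN_C,cv2.THRESH_BINARY_INV,11,25),1,255)
m[:,:195]=0;m[:,310:]=0;m[148:]=0
for o,i in sorted(blobs(m,100),key=lambda b:-len(b[0]))[:2]:
    print("print",o.min(0),o.max(0),rect(plane(f,o,.085,s)),rect(plane(f,i,.085,s)) if i is not None else None)
o=[o for o,i in blobs(mask(f,*ORANGE),15) if o[:,1].max()<60][0]
r=rect(plane(f,o,.077,s));print("ring",r, o.min(0),o.max(0))
# held case: panel corners on its top plane
zt=s["ee_pos"][2]-.1849+.045
hsv=cv2.cvtColor(f["image"],cv2.COLOR_RGB2HSV);p=cv2.inRange(hsv,(0,0,40),(179,60,110));p[:180]=0;p[345:]=0;p[:,:185]=0;p[:,330:]=0
p=cv2.morphologyEx(p,cv2.MORPH_OPEN,np.ones((5,5)))
c=max(blobs(p,500),key=lambda b:cv2.contourArea(b[0]))[0]
r=rect(plane(f,c,zt,s));t=s["tool_rot"].T@np.r_[r[0]/1000-s["ee_pos"][:2],0]*1000
print("panel",c.min(0),c.max(0),r,"in tool",t.round(1))
E
```

```text
print [211  12] [293 140] (array([614.2, -20.9], dtype=float32), (np.float32(64.7), np.float32(98.5)), np.float32(85.3)) (array([614.4, -20.8], dtype=float32), (np.float32(61.6), np.float32(95.5)), np.float32(85.2))
ring (array([466.3,  39.4], dtype=float32), (np.float32(23.9), np.float32(28.7)), np.float32(175.2)) [43  0] [79 33]
panel [199 190] [314 341] (array([610.9, -98.8], dtype=float32), (np.float32(39.9), np.float32(61.0)), np.float32(85.2)) in tool [ 6.1 -0.2 -0. ]
```

Request:
arm_command(commands=[28,-1.1,0,0,0,0,0,28,-1.1,0,0,0,0,0,28,-1.1,0,0,0,0,0,0,0,45,0,0,0,0,0,0,45,0,0,0,0,0,0,25,0,0,0,0,0,0,9,0,0,0,0,0,0,0,0,0,0,0])

```text
time_s: 5.12
ee_pos: [0.6146, -0.0217, 0.2752]
tool_rot: [[0.084, 0.996, 0.0], [0.996, -0.084, -0.0], [-0.0, 0.0, -1.0]]
contact_force: [0.9, -0.5, -6.1]
gripper_width: 0.0553
grasp_force: 66.8
```

```bash
python3 - <<'E'
from bench import *;from h import *
s=state();go(s,614.3,-20.9,270,85.2);print(s["contact_force"])
E
```

```text
ee [614.6 -21.7 275.2] th 85.2 shift [ 0.7 -0.4  5.2] turn -0.0 tilt [ 0.02 -0.01] w 55.3 t 5.12
[ 0.89405068 -0.46548499 -6.09528952]
```

Request:
arm_command(commands=[0.7,-0.4,2,0,0,0,0,0,0,1,0,0,0,0,0,0,1,0,0,0,0,0,0,0,0,0,0,0])

```text
time_s: 5.62
ee_pos: [0.6142, -0.0202, 0.2708]
tool_rot: [[0.083, 0.997, 0.0], [0.997, -0.083, -0.0], [-0.0, 0.0, -1.0]]
contact_force: [-0.3, 0.0, -5.8]
gripper_width: 0.0551
grasp_force: 66.9
```

Request:
arm_command(commands=[0,0,0.7,0,0,0,0,0,0,0.7,0,0,0,0,0,0,0,0,0,0,0])

```text
time_s: 6.0
ee_pos: [0.6142, -0.0202, 0.27]
tool_rot: [[0.083, 0.997, 0.001], [0.997, -0.083, -0.0], [-0.0, 0.001, -1.0]]
contact_force: [-4.1, 0.4, 1.0]
gripper_width: 0.0552
grasp_force: 67.8
```

Request:
arm_command(commands=[0,0,0,0,0,0,1,0,0,0,0,0,0,1,0,0,0,0,0,0,1,0,0,0,0,0,0,1,0,0,-20,0,0,0,1,0,0,-45,0,0,0,1,0,0,-60,0,0,0,1,0,0,0,0,0,0,1])

```text
time_s: 7.0
ee_pos: [0.6142, -0.0201, 0.3993]
tool_rot: [[0.083, 0.997, 0.01], [0.997, -0.083, -0.002], [-0.001, 0.01, -1.0]]
contact_force: [0.6, 0.2, -1.3]
gripper_width: 0.0852
grasp_force: 0.0
```

```bash
python3 - <<'E'
from bench import *;from h import *;import pickle
s=state();f=grab_frame("wrist");pickle.dump((s,f),open("w3.pkl","wb"))
boxes(f,s,BLUE,.130);go(s,585,347,395,59.5)
go(s,585,347,395);print(s["contact_force"])
cv2.imwrite("pics/w3.png",f["image"][:,:,::-1])
E
```

```text
outer (array([614.2, -19.7], dtype=float32), (np.float32(54.6), np.float32(87.7)), np.float32(85.1)) inner (array([614.1, -20.4], dtype=float32), (np.float32(42.2), np.float32(76.2)), np.float32(85.1))
ee [614.2 -20.1 399.3] th 85.3 shift [363.4 -59.5   3.3] turn 25.8 tilt [ 0.55 -0.12] w 85.2 t 7.0
ee [614.2 -20.1 399.3] th 85.3 shift [363.4 -59.5   3.3] turn 0 tilt [ 0.55 -0.12] w 85.2 t 7.0
[ 0.62801966  0.23005043 -1.32483386]
```

View pics/w3.png

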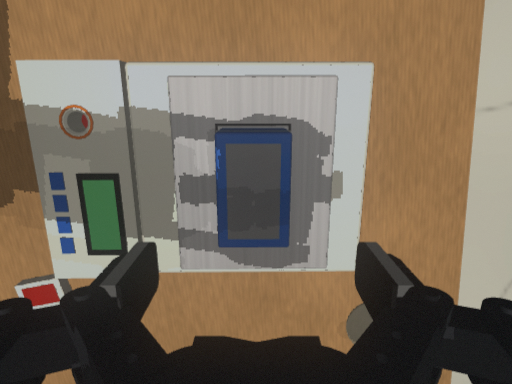

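The case lies flat on the rectangle, with its black outline showing evenly around it, and the ring is at (76,122). On to the green case.

Request:
arm_command(commands=[52,-8.5,0,0,0,0,1,52,-8.5,0,0,0,0,1,52,-8.5,0,0,0,0,1,52,-8.5,0,0,0,0,1,52,-8.5,0,0,0,0,1,52,-8.5,0,0,0,0,1,51,-8.5,0,0,0,8.6,1,0,0,20,0,0,8.6,1,0,0,20,0,0,8.6,1,0,0,0,0,0,0,1])

```text
time_s: 8.3
ee_pos: [0.585, 0.3465, 0.3513]
tool_rot: [[0.507, 0.862, -0.005], [0.862, -0.507, -0.002], [-0.005, -0.004, -1.0]]
contact_force: [0.1, -0.8, 0.3]
gripper_width: 0.0854
grasp_force: 0.0
```

```bash
python3 - <<'E'
from bench import *;from h import *;import pickle
s=state();f=grab_frame("wrist");pickle.dump((s,f),open("w4.pkl","wb"))
cv2.imwrite("pics/w4.png",f["image"][:,:,::-1])
boxes(f,s,GREEN,.038);go(s,585,347,178,59.5)
s,f=pickle.load(open("w3.pkl","rb"))
for o,i in blobs(mask(f,*ORANGE),15):
    if 50<o[:,0].min() and o[:,0].max()<100: print("ring",rect(plane(f,o,.077,s)),rect(plane(f,i,.077,s)) if i is not None else 0)
E
```

```text
outer (array([600.8, 203.1], dtype=float32), (np.float32(36.7), np.float32(81.5)), np.float32(76.4)) inner None
outer (array([674.4, 209.9], dtype=float32), (np.float32(34.0), np.float32(76.1)), np.float32(107.1)) inner None
outer (array([633. , 250.3], dtype=float32), (np.float32(13.6), np.float32(88.8)), np.float32(8.5)) inner None
outer (array([585.8, 347.4], dtype=float32), (np.float32(45.2), np.float32(68.4)), np.float32(59.8)) inner (array([585.3, 346.4], dtype=float32), (np.float32(32.1), np.float32(56.7)), np.float32(59.9))
ee [585.  346.5 351.3] th 59.5 shift [  1.2   0.4 173.3] turn 0.0 tilt [-0.31 -0.12] w 85.4 t 8.3
ring (array([ 436.4, -112.9], dtype=float32), (np.float32(11.0), np.float32(24.4)), np.float32(174.8)) 0
ring (array([466.4,  41.8], dtype=float32), (np.float32(28.0), np.float32(28.0)), np.float32(166.3)) (array([466.4,  41.8], dtype=float32), (np.float32(25.7), np.float32(25.8)), np.float32(35.7))
```

View pics/w4.png

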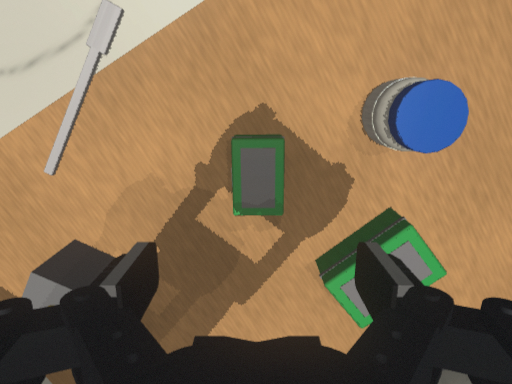

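The green case at (258,176) measures 45x68 mm on the wrist camera, so it's the meant one; the look-alike is at (380,270) and clear of the fingers.

Request:
arm_command(commands=[0.8,0.2,50,0,0,-0.3,1,0,0,50,0,0,0,1,0,0,41,0,0,0,1,0,0,20,0,0,0,1,0,0,10,0,0,0,1,0,0,0,0,0,0,0,0,0,0,0,0,0,0,0,0,0,0,0,0,0,0,0,0,0,0,0,0], newtons=60)

```text
time_s: 9.48
ee_pos: [0.5859, 0.3472, 0.185]
tool_rot: [[0.504, 0.864, 0.003], [0.864, -0.504, 0.001], [0.002, 0.002, -1.0]]
contact_force: [-0.9, -0.9, 7.3]
gripper_width: 0.0451
grasp_force: 64.5
```

```bash
python3 - <<'E'
from bench import *;from h import *
s=state();go(s,614.1,-20.2,395,85.2);print(s["contact_force"],s["ee_pos"])
E
```

```text
ee [585.9 347.2 185. ] th 59.8 shift [-302.7  209.8 -210.3] turn -25.4 tilt [0.15 0.06] w 45.1 t 9.47
[-0.94196916 -0.88325893  7.25113946] [0.58585932 0.34716688 0.18498427]
```

Request:
arm_command(commands=[0,0,-15,0,0,0,0,0,0,-50,0,0,-8.5,0,0,0,-50,0,0,-8.5,0,0,0,-50,0,0,-8.4,0,0,0,-50,0,0,0,0,-52,8.4,0,0,0,0,0,-52,8.4,0,0,0,0,0,-52,8.4,0,0,0,0,0,-52,8.4,0,0,0,0,0,-52,8.4,0,0,0,0,0])

```text
time_s: 10.72
ee_pos: [0.605, 0.0828, 0.399]
tool_rot: [[0.084, 0.996, 0.0], [0.996, -0.084, -0.0], [-0.0, 0.0, -1.0]]
contact_force: [0.8, -0.1, -2.7]
gripper_width: 0.0452
grasp_force: 63.5
```

Request:
arm_command(commands=[-52,8.4,0,0,0,0,0,-52,8.4,0,0,0,0,0,0,0,0,0,0,0,0,0,0,0,0,0,0,0])

```text
time_s: 11.22
ee_pos: [0.6131, -0.0203, 0.3986]
tool_rot: [[0.085, 0.996, -0.0], [0.996, -0.085, 0.0], [0.0, -0.0, -1.0]]
contact_force: [-0.0, 0.9, -3.0]
gripper_width: 0.0449
grasp_force: 63.5
```

```bash
python3 - <<'E'
from bench import *;from h import *;import pickle
s=state();f=grab_frame("wrist");pickle.dump((s,f),open("w5.pkl","wb"));cv2.imwrite("pics/w5.png",f["image"][:,:,::-1])
go(s,614.1,-20.2,318,85.2);print(s["contact_force"])
zt=s["ee_pos"][2]-.185+.038
for o,i in blobs(mask(f,*GREEN),500):
  for q in(o,i):
    if q is None or len(q)<60: continue
    r=rect(plane(f,q,zt,s));print(q.min(0),q.max(0),r,((s["tool_rot"].T@np.r_[r[0]/1000-s["ee_pos"][:2],0])*1000).round(1))
E
```

```text
ee [613.1 -20.3 398.6] th 85.1 shift [ 0.2  1.  80.6] turn -0.1 tilt [-0.01  0.02] w 44.9 t 11.22
[-0.00489049  0.87728468 -2.98805962]
[196 186] [317 336] (array([613.3, -15.9], dtype=float32), (np.float32(45.0), np.float32(64.0)), np.float32(85.0)) [ 4.4 -0.2  0. ]
[ 88 180] [125 249] (array([559.8,   9.4], dtype=float32), (np.float32(11.2), np.float32(27.1)), np.float32(85.1)) [ 25.1 -55.7   0. ]
[212 173] [307 182] (array([617.5,  19. ], dtype=float32), (np.float32(3.3), np.float32(34.3)), np.float32(175.1)) [39.5  1.   0. ]
```

View pics/w5.png

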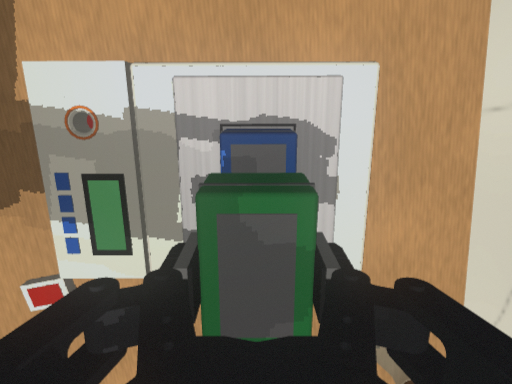

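The green case is held squarely at (257,265) over the blue one, which shows behind it at (258,150). Lowering.

Request:
arm_command(commands=[-0.3,1,30,0,0,-0.1,0,0,0,30,0,0,0,0,0,0,15,0,0,0,0,0,0,4,0,0,0,0,0,0,0,0,0,0,0,0,0,0,0,0,0,0])

```text
time_s: 12.02
ee_pos: [0.6145, -0.0209, 0.3204]
tool_rot: [[0.083, 0.997, 0.002], [0.997, -0.083, -0.0], [-0.0, 0.002, -1.0]]
contact_force: [-0.5, 0.2, -3.5]
gripper_width: 0.0446
grasp_force: 63.4
```

Request:
arm_command(commands=[0,0,1.2,0,0,0,0,0,0,1.2,0,0,0,0,0,0,0,0,0,0,0])

```text
time_s: 12.4
ee_pos: [0.6143, -0.021, 0.3169]
tool_rot: [[0.083, 0.997, -0.0], [0.997, -0.083, 0.0], [0.0, -0.0, -1.0]]
contact_force: [-0.2, 0.0, -3.9]
gripper_width: 0.0448
grasp_force: 63.4
```

Request:
arm_command(commands=[0,0,0.8,0,0,0,0,0,0,0.6,0,0,0,0,0,0,0,0,0,0,0])

```text
time_s: 12.78
ee_pos: [0.6143, -0.021, 0.3154]
tool_rot: [[0.083, 0.997, -0.0], [0.997, -0.083, 0.0], [0.0, -0.0, -1.0]]
contact_force: [-0.9, 0.3, -3.4]
gripper_width: 0.0449
grasp_force: 63.4
```

Request:
arm_command(commands=[0,0,0.6,0,0,0,0,0,0,0.5,0,0,0,0,0,0,0,0,0,0,0])

```text
time_s: 13.15
ee_pos: [0.6143, -0.021, 0.315]
tool_rot: [[0.083, 0.997, 0.001], [0.997, -0.083, -0.0], [-0.0, 0.001, -1.0]]
contact_force: [-2.7, -0.3, 3.7]
gripper_width: 0.0453
grasp_force: 64.2
```

Request:
arm_command(commands=[0,0,0,0,0,0,1,0,0,0,0,0,0,1,0,0,0,0,0,0,1,0,0,0,0,0,0,1,0,0,-20,0,0,0,1,0,0,-45,0,0,0,1,0,0,-50,0,0,0,1,0,0,0,0,0,0,1,0,0,0,0,0,0,1])

```text
time_s: 14.28
ee_pos: [0.6142, -0.021, 0.4286]
tool_rot: [[0.083, 0.997, -0.001], [0.997, -0.083, 0.0], [0.0, -0.001, -1.0]]
contact_force: [0.6, 0.3, -1.0]
gripper_width: 0.0858
grasp_force: 0.0
```

```bash
python3 - <<'E'
from bench import *;from h import *;import pickle
s=state();f=grab_frame("wrist");pickle.dump((s,f),open("w6.pkl","wb"));cv2.imwrite("pics/w6.png",f["image"][:,:,::-1])
boxes(f,s,GREEN,.168);boxes(f,s,BLUE,.130);go(s,373,338,435)
go(s,373,338,435,30)
for o,i in blobs(mask(f,*ORANGE),15): print(o.mean(0),rect(plane(f,o,.077,s)))
print(np.median(f["image"][100:110,100:110],axis=(0,1)))
E
```

```text
outer (array([513.5, -19.3], dtype=float32), (np.float32(20.1), np.float32(48.2)), np.float32(85.4)) inner None
outer (array([614.4, -20.8], dtype=float32), (np.float32(45.1), np.float32(68.4)), np.float32(85.2)) inner (array([614.3, -22.3], dtype=float32), (np.float32(31.8), np.float32(55.9)), np.float32(85.2))
ee [614.2 -21.  428.6] th 85.2 shift [ 337.7 -270.2   -6. ] turn 0 tilt [-0.07  0.02] w 85.8 t 14.28
ee [614.2 -21.  428.6] th 85.2 shift [ 337.7 -270.2   -6. ] turn 55.2 tilt [-0.07  0.02] w 85.8 t 14.28
[ 59.32911392 377.88607595] (array([ 357.3, -248. ], dtype=float32), (np.float32(20.3), np.float32(39.5)), np.float32(175.2))
[ 94.5      269.671875] (array([ 432.6, -118.1], dtype=float32), (np.float32(21.6), np.float32(25.0)), np.float32(175.2))
[ 33.8997555  248.95599022] (array([375.7, -84. ], dtype=float32), (np.float32(76.3), np.float32(148.5)), np.float32(73.7))
[ 96.29411765 119.30588235] (array([466.5,  41.7], dtype=float32), (np.float32(27.0), np.float32(28.1)), np.float32(175.2))
[233.97012579 132.9115566 ] (array([594.2, -51. ], dtype=float32), (np.float32(367.0), np.float32(455.7)), np.float32(175.2))
[181. 186. 184.]
```

View pics/w6.png

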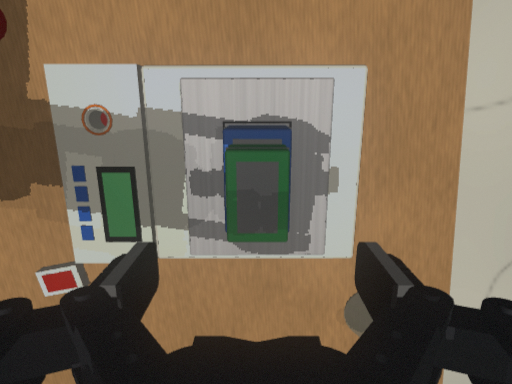

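The green case sits centred and parallel on the blue one; measured centres (614.4,-21) and (614.1,-20) mm. The ring at (96,119) gives an aperture of (466.5,41.7). Next, the stylus.

Request:
arm_command(commands=[42,-34,0,0,0,0,1,42,-34,0,0,0,0,1,42,-34,0,0,0,0,1,42,-34,0,0,0,0,1,42,-34,0,0,0,0,1,42,-34,0,0,0,0,1,42,-33,0,0,0,0,1,43,-33,0,0,0,0,1,0,0,0,0,0,0,1,0,0,0,0,0,0,1])

```text
time_s: 15.58
ee_pos: [0.3734, 0.3371, 0.4285]
tool_rot: [[0.083, 0.997, -0.001], [0.997, -0.083, -0.001], [-0.001, -0.001, -1.0]]
contact_force: [-0.6, 1.1, -0.5]
gripper_width: 0.0852
grasp_force: 0.0
```

```bash
python3 - <<'E'
from bench import *;from h import *;import pickle
s=state();f=grab_frame("wrist");pickle.dump((s,f),open("w7.pkl","wb"));cv2.imwrite("pics/w7.png",f["image"][:,:,::-1])
go(s,373,338,265)
hsv=cv2.cvtColor(f["image"],cv2.COLOR_RGB2HSV)
m=cv2.inRange(hsv,(22,110,40),(36,255,255))
for o,i in blobs(m,60):
    hi=np.array(o);print(o.min(0),o.max(0),"top",rect(plane(f,o,.14,s)))
# dark/grey stand: low saturation blob
m=cv2.inRange(hsv,(0,0,30),(179,70,150))
for o,i in blobs(m,1500): print("grey",o.min(0),o.max(0),rect(plane(f,o,.07,s)))
ft=grab_frame("scene")
for n,z in (("top",.14),):
    g=grab_frame(n)
    for o,i in blobs(mask(g,*YELLOW),8): print(n,o.mean(0),rect(plane(g,o,z)))
E
```

```text
ee [373.4 337.1 428.5] th 85.3 shift [  1.1  -0.3 163.5] turn 0 tilt [-0.08 -0.07] w 85.2 t 15.57
[245 160] [266 194] top (array([373. , 344.7], dtype=float32), (np.float32(16.9), np.float32(27.9)), np.float32(85.6))
grey [ 19 324] [ 85 383] (array([113.1, 128.3], dtype=float32), (np.float32(66.3), np.float32(81.6)), np.float32(100.2))
grey [  0 190] [366 372] (array([271. , 194.4], dtype=float32), (np.float32(185.6), np.float32(426.4)), np.float32(148.0))
grey [215 123] [296 206] (array([372.4, 340.7], dtype=float32), (np.float32(60.9), np.float32(63.3)), np.float32(121.9))
top [462.33333333 293.93333333] (array([ 209.7, -624.7], dtype=float32), (np.float32(12.4), np.float32(15.3)), np.float32(0.2))
```

View pics/w7.png

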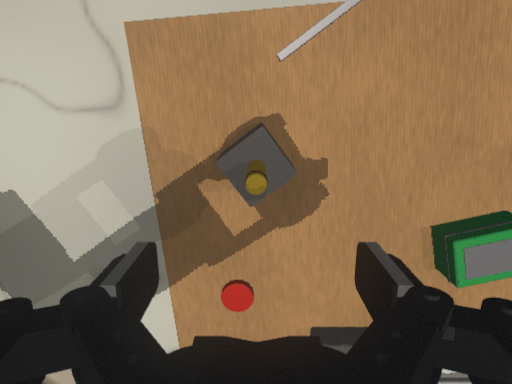

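The yellow handle's top disc is at (256,183) and the stand's top is around (256,165), so the stylus axis is at about (372.7,340) mm. Gripping.

Request:
arm_command(commands=[2.8,-0.9,45,0,0,0,1,0,0,50,0,0,0,1,0,0,40,0,0,0,1,0,0,20,0,0,0,1,0,0,9,0,0,0,1,0,0,0,0,0,0,0,0,0,0,0,0,0,0,0,0,0,0,0,0,0,0,0,0,0,0,0,0,0,0,0,0,0,0,0], newtons=60)

```text
time_s: 16.98
ee_pos: [0.3726, 0.3401, 0.2661]
tool_rot: [[0.083, 0.997, 0.001], [0.997, -0.083, 0.001], [0.001, 0.001, -1.0]]
contact_force: [-1.0, -0.2, 5.6]
gripper_width: 0.0169
grasp_force: 58.3
```

Request:
arm_command(commands=[0,0,0,0,0,0,0,0,0,0,0,0,0,0])

```text
time_s: 17.23
ee_pos: [0.3726, 0.3401, 0.2661]
tool_rot: [[0.083, 0.997, 0.001], [0.997, -0.083, 0.001], [0.001, 0.001, -1.0]]
contact_force: [-0.5, -0.9, 6.8]
gripper_width: 0.0166
grasp_force: 58.3
```

```bash
python3 - <<'E'
from bench import *;from h import *
s=state();go(s,466.5,41.8,390,85.2);print(s["contact_force"],s["moment"],s["grasp_force"])
E
```

```text
ee [372.6 340.1 266.1] th 85.3 shift [-289.5  118.4 -124. ] turn 0.1 tilt [0.06 0.03] w 16.6 t 17.23
[-0.46819273 -0.94459668  6.8241065 ] [-0.09955001  0.17046599  0.02691211] 58.34191024303436
```

Request:
arm_command(commands=[0,0,-20,0,0,0,0,0,0,-50,0,0,0,0,0,0,-50,0,0,0,0,-41,17,-5,0,0,0,0,-41,17,0,0,0,0,0,-41,17,0,0,0,0,0,-41,17,0,0,0,0,0,-41,17,0,0,0,0,0,-41,17,0,0,0,0,0,-43,16,0,0,0,0,0])

```text
time_s: 18.48
ee_pos: [0.4664, 0.0409, 0.3904]
tool_rot: [[0.083, 0.997, -0.0], [0.997, -0.083, 0.0], [0.0, -0.0, -1.0]]
contact_force: [0.3, 0.1, -0.2]
gripper_width: 0.0164
grasp_force: 58.7
```

Request:
arm_command(commands=[0,0,0,0,0,0,0,0,0,0,0,0,0,0])

```text
time_s: 18.73
ee_pos: [0.466, 0.0426, 0.3903]
tool_rot: [[0.083, 0.997, -0.001], [0.997, -0.083, 0.0], [0.0, -0.001, -1.0]]
contact_force: [0.5, 0.7, -1.0]
gripper_width: 0.0165
grasp_force: 58.7
```

```bash
python3 - <<'E'
from bench import *;from h import *;import pickle
s=state();go(s,466.5,41.8,340,85.2);print(s["contact_force"],s["grasp_force"])
f=grab_frame("wrist");w=(s,f);g=grab_frame("scene");t=grab_frame("top");pickle.dump((s,f,g,t),open("w8.pkl","wb"))
P=np.r_[s["ee_pos"]]+s["tool_rot"]@[0,0,.258];G=np.r_[s["ee_pos"]]+s["tool_rot"]@[0,0,.196]
print("tip proj",proj(f,[P,G],s),proj(g,[P,G]))
hole=np.array([.4665,.0418,.077]);print("hole",proj(f,hole,s),proj(g,hole))
a=cv2.resize(f["image"][60:330,130:390],(520,540),interpolation=cv2.INTER_CUBIC)
u,v=proj(g,P)[0].astype(int);b=g["image"][max(v-45,0):v+45,u-23:u+23];b=cv2.resize(b,(276,540),interpolation=cv2.INTER_CUBIC)
print("scene crop org",u-23,v-45)
cv2.imwrite("pics/w8.png",np.hstack([a,b])[:,:,::-1])
E
```

```text
ee [466.   42.6 390.3] th 85.2 shift [-0.8  0.6 50.3] turn 0.0 tilt [-0.03  0.02] w 16.5 t 18.73
[ 0.5110905   0.7243782  -1.04036778] 58.67756009101868
tip proj [[256.36096363 197.34880508]
 [256.50852267 229.43815269]] [[269.92851165 164.76915539]
 [270.72913823 148.67688676]]
hole [[257.14345433 180.84937167]] [[268.93963178 178.33073928]]
scene crop org 246 119
```

View pics/w8.png

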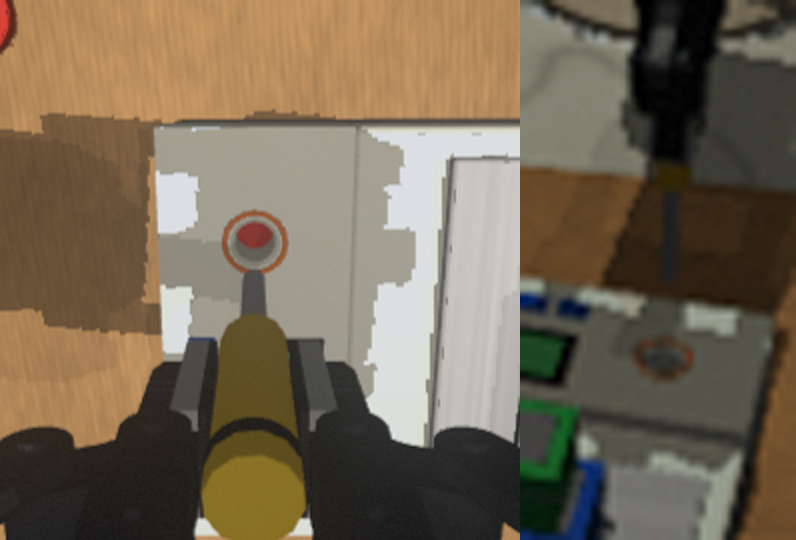

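The tip shows at full-image (257,196) and the ring at (257,181), both within 1 px of the predicted positions, so the stylus is vertical and over the hole. Descending.

Request:
arm_command(commands=[-0.8,0.6,15,0,0,0,0,0,0,25,0,0,0,0,0,0,20,0,0,0,0,0,0,12,0,0,0,0,0,0,4,0,0,0,0,0,0,0,0,0,0,0,0,0,0,0,0,0,0])

```text
time_s: 19.75
ee_pos: [0.4668, 0.0415, 0.315]
tool_rot: [[0.083, 0.997, 0.001], [0.997, -0.083, -0.0], [-0.0, 0.001, -1.0]]
contact_force: [-0.3, -0.3, -1.6]
gripper_width: 0.0166
grasp_force: 58.7
```

Request:
arm_command(commands=[0,0,2,0,0,0,0,0,0,2,0,0,0,0,0,0,2,0,0,0,0,0,0,2,0,0,0,0,0,0,0,0,0,0,0])

```text
time_s: 20.38
ee_pos: [0.4667, 0.0414, 0.3064]
tool_rot: [[0.083, 0.997, -0.0], [0.997, -0.083, -0.0], [-0.0, -0.0, -1.0]]
contact_force: [-1.2, 0.7, 1.5]
gripper_width: 0.0169
grasp_force: 58.9
```

Request:
arm_command(commands=[0,0,1.5,0,0,0,0,0,0,1.5,0,0,0,0,0,0,1,0,0,0,0,0,0,0,0,0,0,0])

```text
time_s: 20.88
ee_pos: [0.4668, 0.0414, 0.3025]
tool_rot: [[0.083, 0.997, 0.0], [0.997, -0.083, -0.0], [-0.0, 0.0, -1.0]]
contact_force: [-0.0, -0.4, 5.5]
gripper_width: 0.0168
grasp_force: 59.1
```

Request:
arm_command(commands=[0,0,0.7,0,0,0,0,0,0,0,0,0,0,0,0,0,0,0,0,0,0])

```text
time_s: 21.25
ee_pos: [0.4668, 0.0415, 0.302]
tool_rot: [[0.083, 0.997, 0.001], [0.997, -0.083, -0.0], [-0.0, 0.001, -1.0]]
contact_force: [-0.9, 0.4, 6.7]
gripper_width: 0.0167
grasp_force: 59.5
```

Request:
arm_command(commands=[0,0,0.5,0,0,0,0,0,0,0.5,0,0,0,0,0,0,0,0,0,0,0,0,0,0,0,0,0,0])

```text
time_s: 21.75
ee_pos: [0.4668, 0.0415, 0.3017]
tool_rot: [[0.083, 0.997, 0.002], [0.997, -0.083, -0.0], [-0.0, 0.002, -1.0]]
contact_force: [-2.7, 0.3, 13.7]
gripper_width: 0.0168
grasp_force: 60.4
```

```bash
python3 - <<'E'
from bench import *;from h import *
f=grab_frame("top")
for c,z in((GREEN,.168),(BLUE,.13)):
  for o,i in blobs(mask(f,*c),60):
    r=rect(plane(f,o,z))
    if 350<r[0][0]<750 and abs(r[0][1])<450: print(r)
s=state();go(s,466.5,41.8,301);print(s["contact_force"],s["grasp_force"])
print(job_done())
E
```

```text
(array([610.8, -22.1], dtype=float32), (np.float32(46.9), np.float32(68.3)), np.float32(85.3))
(array([614.9, 190.4], dtype=float32), (np.float32(59.1), np.float32(91.5)), np.float32(8.6))
(array([609.9, -20.7], dtype=float32), (np.float32(55.1), np.float32(88.2)), np.float32(85.3))
(array([706. , 314.6], dtype=float32), (np.float32(45.7), np.float32(46.9)), np.float32(1.4))
ee [466.8  41.5 301.7] th 85.2 shift [ 0.3 -0.3  0.7] turn 0 tilt [ 0.09 -0.02] w 16.6 t 21.8
[-3.32756611  0.59282907 14.55559926] 60.374661684036255
the job is handed in; nothing more can be done
None
```

The job is handed in at 21.8 s: the blue case is on the printed rectangle, the green case is stacked within about 1 mm of its centre, and the gripped stylus is holding the button against its hard stop with about 15 N.

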